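Hang the long harmonica comb on the swinging drop hook

TASK

The drop hook on the bench stand is swinging. Steady it with a touch and let go, so that it hangs still by itself for a good second; then take the longer of the two walnut combs from its block and hang it by its wire eye on the hook. Leave it hanging quietly, and leave the shorter comb standing in its block.

Things in the scene. Friction and masses are not known exactly. Their poses are not given: they have to be found in the camera images.
- stand: Fixed steel stand, 330 mm tall. Origin on the bench straight below the hook's pivot, z up. The pivot pin lies along the stand's x, 310 mm up, on a 14 mm arm from an 18 mm column at stand (110, 90) mm, which stands on a foot 130 x 130 x 14 mm. No stand parts at -x of the pivot except the hook.
- hook (a joint): Swing of the hook about the stand's x, rad: 0 = hanging plumb, positive = prong towards the stand's +y. At the start it swings freely up to 0.6 rad (prong 80 mm) either side, period about 0.7 s, nearly undamped: it will not settle by itself in time. Gravity only, no spring.
- hook_seat (a point): Point on the prong's axis 58 mm from the shank; swings with the hook; at rest at stand (-58, 0, 175) mm with the stand's axes. Hook: 6 mm steel rod, 110 g; shank 135 mm down from the pivot (16 mm collar 30 to 60 mm above the prong), then a level prong 85 mm to the stand's -x, then a tip turned up 7 mm, ending 94 mm from the shank. Its x always stays parallel to the stand's.
- comb_long: Longer walnut comb, 100 x 32 x 9 mm, 35 g, on end in a 27 mm deep slot (1.5 mm play) of a fixed beech block 60 x 70 x 35 mm; draw straight up. Origin: centre of the wire eye on top, 122 mm over the bench; z up, y across the 32 mm. Wood from 14 to 114 mm below it. Eye: 4 mm wire in the y-z plane, window 23 wide x 28 mm high, top 18 mm above origin. Hung, origin is 11 mm below the prong's axis.
- comb_short: Shorter walnut comb, a bystander: same width, thickness and eye but 68 mm long, in an equal block. Origin at the centre of its eye, 90 mm over the bench; axes as the other's. Either comb may stand on either side.
Things that resemble listed ones, but are neither listed nor needed, are in the scene too. What is shaped like the comb_long but turquoise or yellow is not meant.

How it is judged:
By the outcome, as a careful person would: the job done as asked, in the order asked, and still so for the second after the job is handed in, with the robot touching nothing.
It also fails if it takes over 64 s, if anything falls off the work surface, if the arm or the gripper's body presses on something with over 40 N, if the wrist force passes 120 N, or if a joint passes its speed limit or range.

ROBOT

A 7-joint arm with a two-finger parallel gripper is mounted at the origin on the work surface. World frame = base frame: x ahead of the robot, y to its left, z up, the work surface at z = 0. Lengths are in m, angles in rad, forces in N, time in s.
With the tool pointing down it reaches from about 0.4 to 0.925 m from the base axis. Payload 5.6 kg.
Tool frame: the origin (TCP) lies between the finger pads; the fingertips stand 19 mm ahead of it and the grasp point (between the pads) is the TCP (tip_extent is the distance from the TCP to the fingertips, in m); z points along the fingers, y is the line along which they close (so a half turn about z gives the same grasp; the last joint's range is limited). The gripper opens to 85 mm and grips with 20 to 120 N. Pads are 22 mm wide; open, the fingers measure 114 mm over their backs; the gripper's body (76 mm by 85 mm) begins 54 mm behind the grasp point. The pads swing forward as they close: fully open they stand 13 mm farther back than shut.
Start: joints at [1.088, 0.468, -0.012, 1.603, 0.006, 1.071, -0.056], TCP at [0.277, -0.588, 0.25] pointing down, gripper open.
Joint ranges: [-2.53, 2.53], [-0.31, 2.02], [-1.57, 1.55], [0.28, 2.44], [-1.29, 4.43], [0.15, 1.84], [-2.92, 2.92]. Speed limits (rad/s): [2.57, 2.57, 3.14, 3.14, 3.14, 3.14, 3.14].

INTERFACE

Orientations are given as a rotation vector (axis times angle).
In Python, from cell import * gives the robot as it stands.
- The arm moves only by the tool carry_out, never from a script. Its argument "series" is a list of rows, each a list of 2 entries, a list of its own where there are three numbers: the shift along the tool's x, y, z scaled (see below), then the turn, a rotation vector about the tool's x, y, z scaled (see below). A call has 1 to 12 rows; each row shifts and turns the commanded pose from where the row before left it, along the tool's axes as they then stand; what a row does not reach is not made up. The controller multiplies each number of a shift by 0.2 m and each number of a turn by 10 degrees. A row lasts 1/8 s, in which the tool goes at most 62.5 mm and 10.7 degrees, less where a joint would pass 70% of its speed; a pose out of reach is approached as far as the arm can. A call with a number of a shift or a turn outside -1 to 1 is refused whole. A call with a gripper value outside its range is refused whole. "jaw" is the closure, from -1 (fully open) to 1 (shut), set as the call begins (left out, the last holds). The fingers move at their own pace and stop on an object; "force" is the grip in N (left out, the last holds). Time passes only in rows, so rows that do not move let the fingers close. It gives the time, the measured TCP pose, the force, the opening and the grip force at its end, in the units of the state.
- observe(): the state, without advancing time (a new reading comes with each control period).
- grab_frame(name): name is "side" or "top" or "wrist"; returns the picture (480x640x3 uint8, blue, green, red); there is no depth.
- camera_info(name): a dict with "fx", "fy", "cx", "cy" (pixels), "rvec" (rotation vector, rad) and "tvec" (3), from world to camera coordinates, as OpenCV has them; the wrist camera has in their place "T_tool_cam" (4x4, takes a point from camera to tool coordinates, whose origin is the TCP and whose axes are the flange's). Camera axes: x right, y down, z forward; pixel columns grow to the right and rows downward; lengths in m; the calibration is good to about 2 mm. A picture is of the moment at which its call begins: read the wrist's pose just before it. camera_info takes no time and is no camera call.
- job_done(): hands the job in; it is judged then, once.
The state is a dict: "t": time; "joints": joint angles; "qd": joint speeds; "tau": joint torques, N m; "tool_pos": TCP position; "tool_rot": TCP orientation; "ft_force": force on the tool from outside, world axes, zero at the start; "ft_torque": the same for the moment, N m; "gripper_width": finger opening in m; "finger_force": force on a finger pad.
Only numpy, scipy, OpenCV 4.12 (cv2) and the standard library are available. Lean on these libraries where they do the work, as an engineer would, in place of code of your own. Each camera call takes 0.05 s, during which the arm holds its last target. There are 200 camera calls.

## Working session

There is one attempt and no reset: what is moved stays moved. The work goes in short steps, Python scripts to look and compute and a tool call to move; the robot and the scene stay as the last step left them, time stands still between calls to the robot, and variables do not carry over. Pictures are saved under pics/ and viewed, at most 14 in all, crops included, and the job is handed in when it is done.

Besides the shell and the picture viewer there is one more tool, called after ">>>" as name([rows], argument=value, ...), one row to a line, values as JSON. carry_out: Moves the arm, as the interface text tells. Its arguments: {"type":"object","properties":{"series":{"type":"array","items":{"type":"array"}},"jaw":{"type":"number"},"force":{"type":"number"}},"required":["series"]}

```bash
mkdir -p pics; cat > h.py <<'E'
from cell import *
import numpy as np, cv2
def cam(n):
    c=camera_info(n);K=np.array([[c['fx'],0,c['cx']],[0,c['fy'],c['cy']],[0,0,1.]])
    return K,cv2.Rodrigues(np.array(c['rvec'],float))[0],np.array(c['tvec'],float)
def ray(n,uv):
    K,R,t=cam(n);d=R.T@np.linalg.solve(K,[uv[0],uv[1],1.]);return -R.T@t,d/np.linalg.norm(d)
def plane(n,uv,z):
    o,d=ray(n,uv);return o+d*(z-o[2])/d[2]
def two(n1,uv1,n2,uv2):
    o1,d1=ray(n1,uv1);o2,d2=ray(n2,uv2)
    s=np.linalg.lstsq(np.c_[d1,-d2],o2-o1,rcond=None)[0]
    a=o1+s[0]*d1;b=o2+s[1]*d2;return (a+b)/2,np.linalg.norm(a-b)
def proj(n,p):
    K,R,t=cam(n);q=K@(R@np.array(p)+t);return q[:2]/q[2]
E
python3 - <<'E'
from h import *
s=observe();print(s)
for n in ['side','top']:
    cv2.imwrite(f'pics/{n}0.png',grab_frame(n)); c=cam(n);print(n,c[0][0,0],-c[1].T@c[2],c[1][2])
print(camera_info('wrist'))
E
```

```text
{'t': 0.0, 'joints': array([ 1.08798354,  0.46839953, -0.01159241,  1.60365367,  0.00599678,
        1.07142284, -0.05630383]), 'qd': array([ 1.06534040e-03, -7.56306370e-05,  3.98707285e-04,  1.82268377e-03,
        4.45932111e-04, -2.49602394e-04,  2.25481409e-04]), 'tau': array([-1.49217271e-03, -5.32384300e+01,  2.15165148e-02, -2.51306570e+01,
        1.15634772e-02,  7.83855416e-03, -1.33775376e-05]), 'tool_pos': array([ 0.27645158, -0.58767624,  0.24931137]), 'tool_rot': array([-3.06423413e+00, -6.84794845e-01,  8.30311542e-04]), 'ft_force': array([-0.38335562,  0.66058574,  0.13320902]), 'ft_torque': array([-0.00355517,  0.01679034, -0.01348145]), 'finger_force': 0.0, 'gripper_width': 0.08534224845545571}
side 534.113765247257 [-0.07235053 -0.83005269  0.78536835] [ 0.49769091  0.6782095  -0.54068072]
top 569.1633909895238 [ 0.34933934 -0.10007917  1.28744212] [ 0.1337231   0.01125565 -0.99095481]
{'fx': 347.68170449822253, 'fy': 347.68170449822253, 'cx': 317.2865935154707, 'cy': 236.16716301577839, 'T_tool_cam': array([[-7.46032683e-05, -9.61922208e-01, -2.73323362e-01,
         6.92457698e-02],
       [ 9.99999601e-01,  1.71471111e-04, -8.76416515e-04,
        -8.17481351e-05],
       [ 8.89911569e-04, -2.73323319e-01,  9.61921812e-01,
        -1.23238509e-01],
       [ 0.00000000e+00,  0.00000000e+00,  0.00000000e+00,
         1.00000000e+00]])}
```

View pics/side0.png

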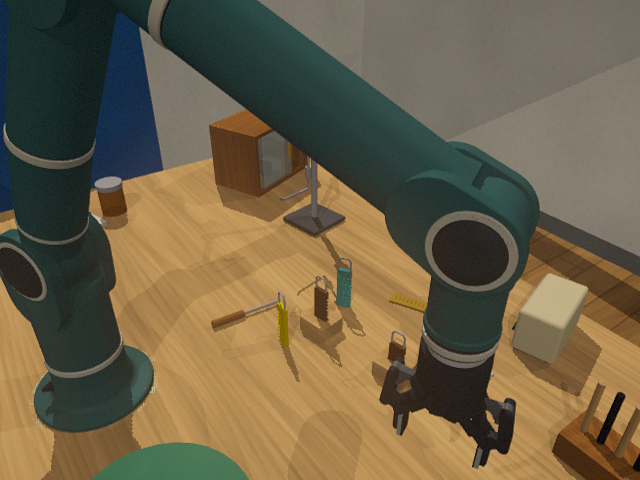

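View pics/top0.png

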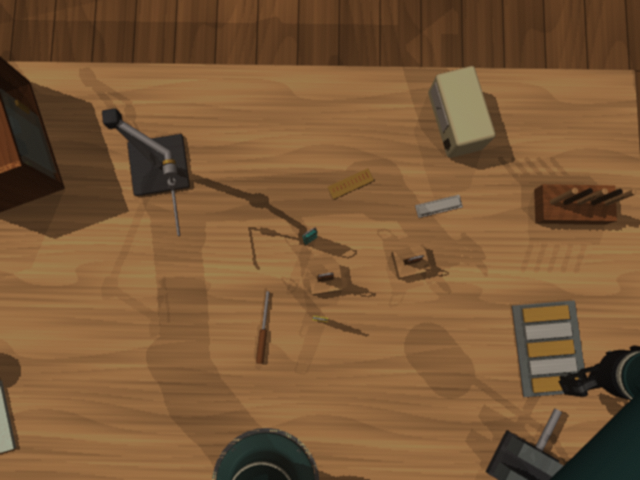

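The side view shows the long walnut comb at about (321,300) and the short one at (397,345). In the top view they are at (325,277) and (412,261). The stand foot is near (158,165), and the prong runs (172,180) to (178,235), towards the robot. Next I'll take close crops and a swing sequence.

```bash
python3 - <<'E'
from h import *
fr=[];ts=[]
for i in range(14):
    ts.append(observe()['t']);fr.append(grab_frame('top'))
np.save('fr.npy',np.array(fr));np.save('ts.npy',ts)
print(np.round(ts,3))
S=grab_frame('side')
c=lambda im,x,y,w,h,k:cv2.resize(im[y:y+h,x:x+w],None,fx=k,fy=k,interpolation=cv2.INTER_CUBIC)
med=fr[0]
A=c(med,90,90,130,160,3)   #390x480
B=c(med,290,215,80,120,3)[:,:]; #240x360
out=np.zeros((600,800,3),np.uint8)
out[:480,:390]=A
out[:300,400:]=c(med,300,220,160,60,2.5)[:150].repeat(2,0)[:300,:400] if 0 else np.pad(c(med,300,220,133,100,3)[:300,:399],((0,0),(0,1),(0,0)))
out[300:600,400:]=np.pad(c(S,270,240,133,100,3)[:300,:399],((0,0),(0,1),(0,0)))
cv2.imwrite('pics/crop1.png',out)
# motion of prong
for i in range(1,14):
    d=cv2.absdiff(fr[i],fr[0]).max(2); d[:,300:]=0
    ys,xs=np.where(d>25); print(i,len(xs),(xs.min(),xs.max(),ys.min(),ys.max()) if len(xs) else '')
E
```

```text
[0.1  0.15 0.2  0.25 0.3  0.35 0.4  0.45 0.5  0.55 0.6  0.65 0.7  0.75]
1 600 (np.int64(156), np.int64(287), np.int64(179), np.int64(272))
2 416 (np.int64(158), np.int64(287), np.int64(179), np.int64(270))
3 641 (np.int64(161), np.int64(294), np.int64(178), np.int64(270))
4 871 (np.int64(161), np.int64(296), np.int64(177), np.int64(271))
5 934 (np.int64(161), np.int64(298), np.int64(175), np.int64(271))
6 957 (np.int64(161), np.int64(298), np.int64(174), np.int64(271))
7 912 (np.int64(161), np.int64(298), np.int64(174), np.int64(271))
8 923 (np.int64(161), np.int64(298), np.int64(173), np.int64(271))
9 920 (np.int64(161), np.int64(298), np.int64(174), np.int64(271))
10 1003 (np.int64(161), np.int64(298), np.int64(175), np.int64(271))
11 930 (np.int64(161), np.int64(298), np.int64(176), np.int64(271))
12 810 (np.int64(161), np.int64(296), np.int64(178), np.int64(270))
13 293 (np.int64(161), np.int64(291), np.int64(180), np.int64(270))
```

View pics/crop1.png

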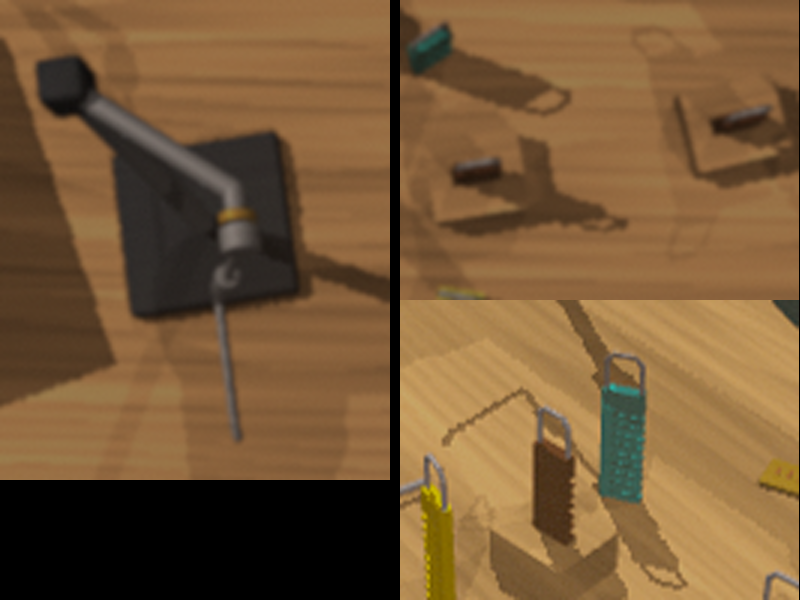

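Now I'll compute the positions.

```bash
python3 - <<'E'
from h import *
C=lambda x,y:(90+x/3,90+y/3)
fc=np.array([plane('top',C(*p),0.014)[:2] for p in [(115,155),(277,132),(297,290),(135,317)]])
print('foot',fc.round(3),'sides',np.linalg.norm(np.diff(fc,axis=0,append=fc[:1]),axis=1).round(3))
e1=(fc[1]-fc[2]+fc[0]-fc[3]);yaw=np.arctan2(e1[1],e1[0]);e2=fc[0]-fc[1]+fc[3]-fc[2]
print('yaw',yaw,np.arctan2(e2[1],e2[0])-np.pi/2)
c=fc.mean(0);R=lambda a:np.array([[np.cos(a),-np.sin(a)],[np.sin(a),np.cos(a)]])
pv=c-R(yaw)@[.11,.09];print('centre',c,'pivot',pv,'column top px',proj('top',[*c,.33]))
for p in [(0,0,.31),(0,0,.175),(-.085,0,.175),(.11,.09,.31)]:
    print(p,proj('top',[*(pv+R(yaw)@p[:2]),p[2]]).round(1))
# prong tracking: moving pixels near seat
fr=np.load('fr.npy').astype(int);bg=np.median(fr,axis=0)
for i in range(14):
    d=np.abs(fr[i]-bg).max(2);d[:,240:]=0;d[240:]=0;d[:198]=0
    ys,xs=np.where(d>25)
    if len(xs)>8:
        m=(ys>=228); print(i,len(xs),'tip px',xs[m].mean().round(1) if m.any() else None,ys.max(), np.polyfit(ys,xs,1).round(2))
# comb
top=(300+77/3,220+161/3);side=(320,277.3)
print('eye top',two('top',top,'side',side), 'eye c',two('top',(325.5,275),'side',(321,284.3)))
a=plane('top',(300+55/3,220+165/3),.135);b=plane('top',(300+98/3,220+158/3),.135);print('eye ends',a,b,'len',np.linalg.norm(a-b),'yaw',np.arctan2((a-b)[1],(a-b)[0])-np.pi/2)
# short
a2=plane('top',(300+312/3,220+127/3),.076);b2=plane('top',(300+370/3,220+108/3),.10);print('short',a2,b2)
E
```

```text
foot [[0.752 0.34 ]
 [0.772 0.215]
 [0.647 0.193]
 [0.624 0.316]] sides [0.126 0.127 0.125 0.13 ]
yaw 0.1757512116242391 0.17493252720058128
centre [0.69872151 0.26604016] pivot [0.60615231 0.15819331] column top px [109.81491866 115.46725317]
(0, 0, 0.31) [171.1 170.8]
(0, 0, 0.175) [188.  188.3]
(-0.085, 0, 0.175) [193.4 229.7]
(0.11, 0.09, 0.31) [113.8 119.4]
0 118 tip px 168.5 237 [  0.14 136.75]
1 129 tip px 173.4 237 [ 0.39 78.5 ]
2 124 tip px 165.9 237 [  0.14 133.16]
3 115 tip px 173.8 236 [1.3000e-01 1.4249e+02]
4 106 tip px 186.0 234 [1.3000e-01 1.5601e+02]
5 100 tip px 198.9 232 [1.3000e-01 1.6872e+02]
6 100 tip px 209.4 230 [1.1000e-01 1.8499e+02]
7 97 tip px 216.0 229 [1.1000e-01 1.9292e+02]
8 97 tip px 217.0 229 [1.0000e-01 1.9504e+02]
9 98 tip px 214.0 230 [1.1000e-01 1.8983e+02]
10 98 tip px 205.9 231 [1.2000e-01 1.7839e+02]
11 102 tip px 193.9 233 [1.3000e-01 1.6467e+02]
12 116 tip px 180.9 235 [1.4000e-01 1.4901e+02]
13 117 tip px 170.4 237 [  0.14 138.82]
eye top (array([ 0.44223275, -0.12010486,  0.1369344 ]), np.float64(0.0025309967182978042)) eye c (array([ 0.44224369, -0.12096675,  0.11941462]), np.float64(0.0006137239318616283))
eye ends [ 0.44047364 -0.10599787  0.135     ] [ 0.44576245 -0.1349813   0.135     ] len 0.029462023994603282 yaw 0.18049115171591823
short [ 0.47567722 -0.2886884   0.076     ] [ 0.48726472 -0.32543283  0.1       ]
```

>>> carry_out([
  [[0.211, -0.175, 0], [0, 0, 0]],
  [[0.211, -0.175, 0], [0, 0, 0]],
  [[0.211, -0.175, 0], [0, 0, 0]],
  [[0.211, -0.175, 0], [0, 0, 0]],
  [[0.211, -0.175, 0], [0, 0, 0]],
  [[0.211, -0.175, 0], [0, 0, 0]],
  [[0.211, -0.175, 0], [0, 0, 0]],
  [[0.211, -0.175, 0], [0, 0, 0]],
  [[0.211, -0.175, 0], [0, 0, 0]],
  [[0.211, -0.175, 0], [0, 0, 0]],
  [[0.211, -0.175, 0], [0, 0, 0]],
  [[0.211, -0.175, 0], [0, 0, 0]],
], jaw=1)

```text
t: 2.35
tool_pos: [0.5569, 0.0089, 0.2506]
tool_rot: [3.066, 0.684, 0.001]
ft_force: [0.4, -0.3, -0.9]
gripper_width: 0.0
finger_force: 0.0
```

>>> carry_out([
  [[0, 0, 0], [0, 0, -1]],
  [[0, 0, 0], [0, 0, -1]],
  [[0, 0, 0], [0, 0, -1]],
  [[0, 0, 0], [0, 0, -1]],
  [[0, 0, 0], [0, 0, -1]],
  [[0, 0, 0], [0, 0, -1]],
  [[0, 0, 0], [0, 0, -1]],
  [[0, 0, 0], [0, 0, -1]],
  [[0, 0, 0], [0, 0, -1]],
  [[0, 0, 0], [0, 0, -1]],
  [[0, 0, 0], [0, 0, -1]],
  [[0, 0, 0], [0, 0, -1]],
])

```text
t: 3.85
tool_pos: [0.5562, 0.0073, 0.2504]
tool_rot: [0.931, 3.0, -0.0]
ft_force: [-0.0, -0.3, -0.2]
gripper_width: -0.0001
finger_force: 0.0
```

>>> carry_out([
  [[0, 0, 0], [0, 0, -1]],
  [[0, 0, 0], [0, 0, -1]],
  [[0, 0, 0], [0, 0, -1]],
  [[0, 0, 0], [0, 0, -1]],
  [[0, 0, 0], [0, 0, -0.48]],
  [[0, 0, 0], [0, 0, 0]],
  [[0, 0, 0], [0, 0, 0]],
])

```text
t: 4.72
tool_pos: [0.5562, 0.0073, 0.2503]
tool_rot: [-0.271, 3.13, -0.0]
ft_force: [-0.0, 0.3, 0.8]
gripper_width: 0.0001
finger_force: 0.0
```

```bash
cat >> h.py <<'E'
PV=np.array([.6062,.1582]);YAW=.1755
S2=np.array([[np.cos(YAW),np.sin(YAW)],[-np.sin(YAW),np.cos(YAW)]])
def st():
    s=observe();R=cv2.Rodrigues(s['tool_rot'])[0];p=s['tool_pos']
    print('t',round(s['t'],2),'p',p.round(4),'yaw',round(np.arctan2(R[1,0],R[0,0]),4),'tilt',R[:2,2].round(4),'stand xy',(S2@(p[:2]-PV)).round(4),'F',s['ft_force'].round(2),'w',round(s['gripper_width'],4),'ff',s['finger_force'])
    return s,R
def delta(target):  # world target -> tool-axis units
    s,R=st();print('units',(R.T@(np.array(target)-s['tool_pos'])/.2).round(3))
def S(x,y,z): return np.array([*(PV+S2.T@[x,y]),z])
E
python3 -c "
from h import *
delta(S(-.075,-.14,.170));print(observe()['joints'].round(2))"
```

```text
t 4.72 p [0.5562 0.0073 0.2503] yaw -2.9688 tilt [ 0.     -0.0002] stand xy [-0.0756 -0.1399] F [-0.03  0.32  0.76] w 0.0001 ff 0.0
units [-0.003 -0.001  0.401]
[ 0.63  0.48 -0.91  1.79  0.42  1.08  1.31]
```

>>> carry_out([
  [[0, 0, 0.2], [0, 0, 0]],
  [[0, 0, 0.2], [0, 0, 0]],
  [[0, 0.07, 0], [0, 0, 0]],
  [[0, 0.07, 0], [0, 0, 0]],
  [[0, 0.07, 0], [0, 0, 0]],
  [[0, 0.07, 0], [0, 0, 0]],
  [[0, 0.07, 0], [0, 0, 0]],
  [[0, 0.07, 0], [0, 0, 0]],
  [[0, 0.07, 0], [0, 0, 0]],
  [[0, 0.07, 0], [0, 0, 0]],
  [[0, 0.07, 0], [0, 0, 0]],
  [[0, 0.07, 0], [0, 0, 0]],
])

```text
t: 6.22
tool_pos: [0.5317, 0.1462, 0.1702]
tool_rot: [0.274, -3.13, 0.0]
ft_force: [-0.9, -1.1, 0.4]
gripper_width: 0.0002
finger_force: 0.0
```

>>> carry_out([
  [[0, 0, 0], [0, 0, 0]],
  [[0, 0, 0], [0, 0, 0]],
  [[0, 0, 0], [0, 0, 0]],
  [[0, 0, 0], [0, 0, 0]],
  [[0, 0, 0], [0, 0, 0]],
  [[0, 0, 0], [0, 0, 0]],
  [[0, 0, 0], [0, 0, 0]],
  [[0, 0, 0], [0, 0, 0]],
])

```text
t: 7.22
tool_pos: [0.5318, 0.1453, 0.1703]
tool_rot: [0.274, -3.13, 0.0]
ft_force: [0.4, 0.3, -0.8]
gripper_width: -0.0001
finger_force: 0.0
```

```bash
python3 - <<'E'
from h import *
st();fr=[grab_frame('wrist') for i in range(10)]
np.save('frw.npy',fr)
for i in range(1,10):
    d=cv2.absdiff(fr[i],fr[0]).max(2);print((d>25).sum(),end=' ')
cv2.imwrite('pics/w1.png',np.hstack([fr[0],fr[5]])[::1] if 0 else cv2.resize(np.hstack([fr[0],fr[5]]),(800,300)))
E
```

```text
t 7.22 p [0.5318 0.1453 0.1703] yaw -2.9671 tilt [-0. -0.] stand xy [-0.0755  0.0003] F [ 0.42  0.26 -0.79] w -0.0001 ff 0.029405190143734217
825 840 863 836 791 823 823 824 786
```

View pics/w1.png

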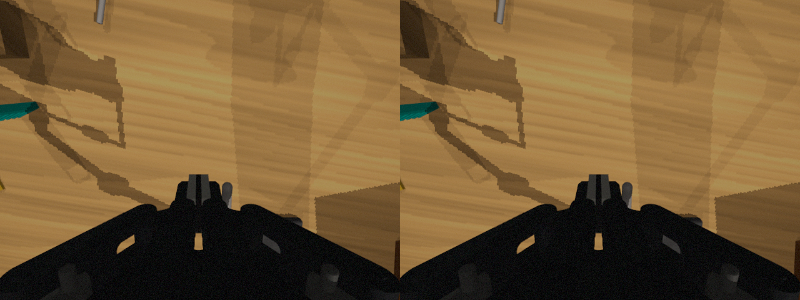

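The prong tip sits at about (228,190), just to the +y side of the closed fingers, in both frames. I'll check whether it's moving.

```bash
python3 - <<'E'
from h import *
fr=np.load('frw.npy').astype(np.float32)
r=fr[:,280:340,350:380].mean(3)
for i in range(10): print(round(np.abs(r[i]-r[0]).mean(),2),end=' ')
K=camera_info('wrist');s,R=st()
# prong tip px ->plane at tip height (z~.184)
T=K['T_tool_cam'];d=np.array([(364.5-K['cx'])/K['fx'],(300-K['cy'])/K['fy'],1]);d=R@T[:3,:3]@d;o=s['tool_pos']+R@T[:3,3]
p=o+d*(.186-o[2])/d[2];print(p,S2@(p[:2]-PV))
E
```

```text
0.0 3.51 3.42 3.53 3.44 3.49 3.53 3.44 3.48 3.53 t 7.72 p [0.5319 0.1453 0.1703] yaw -2.9672 tilt [-0. -0.] stand xy [-0.0754  0.0003] F [-0.78  0.12 -0.23] w -0.0001 ff 0.03015308640897274
[0.51319528 0.15846224 0.186     ] [-0.09153032  0.01649688]
```

>>> carry_out([
  [[0, -0.005, 0], [0, 0, 0]],
  [[0, -0.005, 0], [0, 0, 0]],
  [[0, -0.005, 0], [0, 0, 0]],
  [[0, -0.005, 0], [0, 0, 0]],
  [[0, -0.005, 0], [0, 0, 0]],
  [[0, -0.005, 0], [0, 0, 0]],
  [[0, -0.005, 0], [0, 0, 0]],
  [[0, -0.005, 0], [0, 0, 0]],
  [[0, -0.005, 0], [0, 0, 0]],
  [[0, -0.004, 0], [0, 0, 0]],
  [[0, -0.004, 0], [0, 0, 0]],
  [[0, -0.003, 0], [0, 0, 0]],
])

```text
t: 9.22
tool_pos: [0.5338, 0.1342, 0.1703]
tool_rot: [0.274, -3.13, 0.0]
ft_force: [0.6, 1.1, -0.2]
gripper_width: -0.0002
finger_force: 0.0
```

>>> carry_out([
  [[0, -0.0025, 0], [0, 0, 0]],
  [[0, -0.0025, 0], [0, 0, 0]],
  [[0, -0.0025, 0], [0, 0, 0]],
  [[0, -0.0025, 0], [0, 0, 0]],
  [[0, -0.0025, 0], [0, 0, 0]],
  [[0, -0.0025, 0], [0, 0, 0]],
  [[0, -0.0025, 0], [0, 0, 0]],
  [[0, -0.0025, 0], [0, 0, 0]],
  [[0, -0.0025, 0], [0, 0, 0]],
  [[0, -0.0025, 0], [0, 0, 0]],
  [[0, -0.0025, 0], [0, 0, 0]],
  [[0, -0.0025, 0], [0, 0, 0]],
])

```text
t: 10.72
tool_pos: [0.5348, 0.1284, 0.1703]
tool_rot: [-0.274, 3.13, -0.0]
ft_force: [-0.0, 0.1, -0.8]
gripper_width: 0.0
finger_force: 0.0
```

>>> carry_out([
  [[0, -0.0025, 0], [0, 0, 0]],
  [[0, -0.0025, 0], [0, 0, 0]],
  [[0, -0.0025, 0], [0, 0, 0]],
  [[0, -0.005, 0], [0, 0, 0]],
  [[0, -0.01, 0], [0, 0, 0]],
  [[0, -0.02, 0], [0, 0, 0]],
  [[0, -0.04, 0], [0, 0, 0]],
  [[0, -0.08, 0], [0, 0, 0]],
  [[0, -0.12, 0], [0, 0, 0]],
  [[0, -0.12, 0], [0, 0, 0]],
  [[0, -0.12, 0], [0, 0, 0]],
])

```text
t: 12.1
tool_pos: [0.5532, 0.0233, 0.1702]
tool_rot: [0.272, -3.13, 0.001]
ft_force: [-0.0, -1.0, 0.0]
gripper_width: 0.0
finger_force: 0.0
```

```bash
python3 - <<'E'
from h import *
st();fr=[];ts=[]
for i in range(16):
    ts.append(observe()['t']);fr.append(grab_frame('top'))
a=np.array(fr).astype(np.float32)
old=np.load('fr.npy').astype(np.float32);bg=np.median(old,0)
for f in a:
    d=np.abs(f-bg).max(2)[205:228,150:240]; ys,xs=np.where(d>25); print(len(xs),round(xs.mean()+150,2) if len(xs) else None,end=' | ')
cv2.imwrite('pics/t2.png',cv2.resize(fr[-1][90:290,90:390],(800,533)))
st()
print(proj('top',S(-.058,0,.175)),proj('top',S(-.085,0,.175)))
E
```

```text
t 12.1 p [0.5532 0.0233 0.1702] yaw -2.9684 tilt [-0.0001 -0.0005] stand xy [-0.0758 -0.1236] F [-0.01 -0.99  0.01] w 0.0 ff 0.0
1013 214.83 | 997 214.61 | 1009 214.61 | 1016 214.7 | 1018 214.79 | 1028 214.74 | 1029 214.85 | 1027 214.97 | 1029 214.97 | 1027 215.01 | 1022 215.02 | 1025 214.98 | 1024 214.96 | 1022 214.96 | 1029 214.86 | 1024 214.87 | t 12.9 p [0.553  0.0256 0.1703] yaw -2.9669 tilt [-0.0001 -0.    ] stand xy [-0.0756 -0.1213] F [ 0.28 -0.11 -0.29] w -0.0002 ff 0.0
[191.66992941 216.4824723 ] [193.4079062 229.7278405]
```

View pics/t2.png

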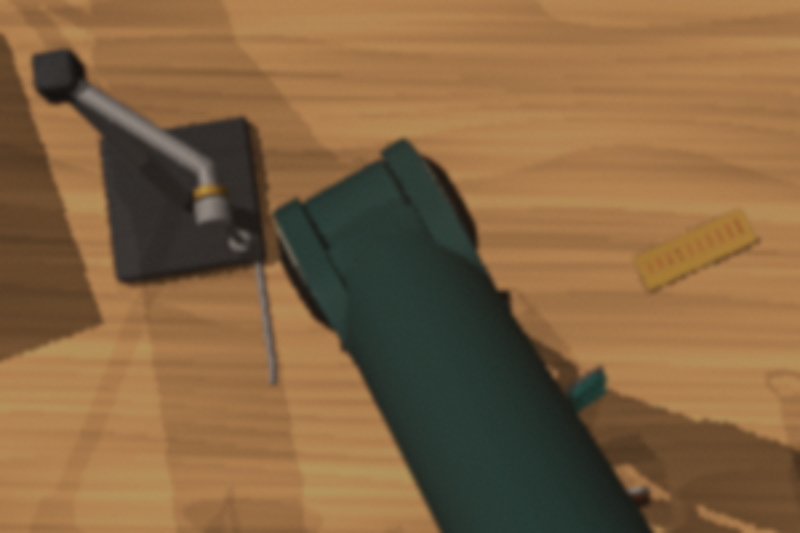

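The hook hangs still at plumb, with the prong tip at crop (275,383), i.e. full-frame (193,234), which matches the model. Next I'll hover over the long comb.

>>> carry_out([
  [[0, 0, -0.2], [0, 0, 0]],
  [[0, 0, -0.2], [0, 0, 0]],
  [[0.1125, -0.105, 0], [0, 0, 0]],
  [[0.1125, -0.105, 0], [0, 0, 0]],
  [[0.1125, -0.105, 0], [0, 0, 0]],
  [[0.1125, -0.105, 0], [0, 0, 0]],
  [[0.1125, -0.105, 0], [0, 0, 0]],
  [[0.1125, -0.105, 0], [0, 0, 0]],
  [[0, 0, 0], [0, 0, 0]],
  [[0, 0, 0], [0, 0, 0]],
], jaw=-1, force=30)

```text
t: 14.15
tool_pos: [0.4423, -0.1216, 0.2505]
tool_rot: [-0.274, 3.129, -0.0]
ft_force: [-0.5, -0.0, 0.4]
gripper_width: 0.0854
finger_force: 0.0
```

```bash
python3 - <<'E'
from h import *
st();f=grab_frame('wrist');cv2.imwrite('pics/w2.png',f)
a=[grab_frame('top') for i in range(12)]
np.save('a.npy',a)
bg=np.median(np.load('fr.npy').astype(np.float32),0)
for g in a:
    d=np.abs(g-bg).max(2)[205:228,180:204]; w=np.clip(d-20,0,None); print(round((w.sum(0)*np.arange(180,204)).sum()/w.sum(),2),end=' ')
p0=np.array([.2765,-.5877,.2493])
for h in (0,.1,.15,.2,.25,.3,.35): print(h,proj('side',p0+[0,0,h]).round(0))
E
```

```text
t 14.15 p [ 0.4423 -0.1216  0.2505] yaw -2.9669 tilt [0.0008 0.    ] stand xy [-0.2103 -0.2469] F [-0.49 -0.05  0.36] w 0.0854 ff 0.0
191.62 191.64 191.62 191.62 191.65 191.64 191.61 191.61 191.62 191.62 191.6 191.65 0 [440. 442.]
0.1 [451. 382.]
0.15 [457. 348.]
0.2 [465. 310.]
0.25 [473. 268.]
0.3 [482. 222.]
0.35 [492. 169.]
```

View pics/w2.png

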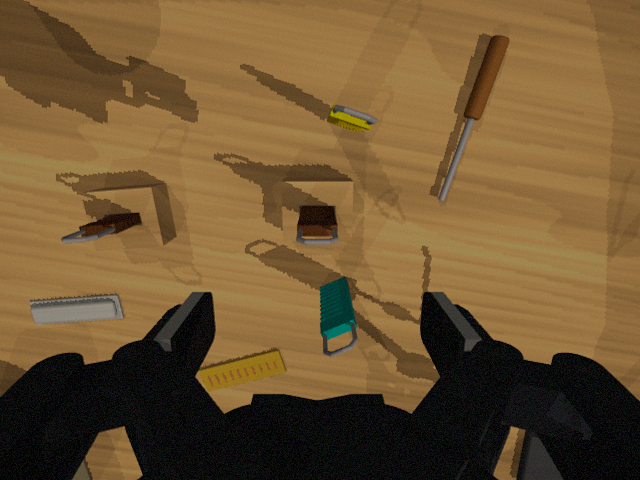

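The hook is dead still (191.6 ± 0.03 px). The long comb's eye is at (317,240), where I predicted it, and its wire runs level, so position and yaw are right. I'll descend and grip.

>>> carry_out([
  [[0, 0, 0.2], [0, 0, 0]],
  [[0, 0, 0.2], [0, 0, 0]],
  [[0, 0, 0.15], [0, 0, 0]],
  [[0, 0, 0.12], [0, 0, 0]],
  [[0, 0, 0.1025], [0, 0, 0]],
  [[0, 0, 0], [0, 0, 0]],
  [[0, 0, 0], [0, 0, 0]],
])

```text
t: 15.68
tool_pos: [0.4424, -0.122, 0.0964]
tool_rot: [-0.274, 3.129, -0.0]
ft_force: [0.3, 0.6, 0.3]
gripper_width: 0.0856
finger_force: 0.0
```

>>> carry_out([
  [[0, 0, 0], [0, 0, 0]],
  [[0, 0, 0], [0, 0, 0]],
  [[0, 0, 0], [0, 0, 0]],
  [[0, 0, 0], [0, 0, 0]],
  [[0, 0, 0], [0, 0, 0]],
  [[0, 0, 0], [0, 0, 0]],
], jaw=1, force=30)

```text
t: 16.42
tool_pos: [0.4422, -0.1222, 0.0962]
tool_rot: [-0.274, 3.129, -0.001]
ft_force: [-1.4, -0.9, 6.3]
gripper_width: 0.0314
finger_force: 30.4
```

```bash
python3 - <<'E'
from h import *
s,R=st();cv2.imwrite('pics/w3.png',grab_frame('wrist'))
delta([*s['tool_pos'][:2],.25]);print('joints',s['joints'].round(2))
E
```

```text
t 16.43 p [ 0.4422 -0.1222  0.0962] yaw -2.9672 tilt [ 0.0005 -0.0006] stand xy [-0.2104 -0.2474] F [-1.42 -0.91  6.3 ] w 0.0314 ff 30.377633571624756
t 16.48 p [ 0.4422 -0.1222  0.0962] yaw -2.9671 tilt [ 0.0004 -0.0006] stand xy [-0.2105 -0.2474] F [-1.81 -0.28  6.17] w 0.0313 ff 30.37777841091156
units [-0.    -0.001 -0.769]
joints [ 0.84  0.53 -0.77  2.13  0.59  0.7   1.41]
```

>>> carry_out([
  [[0, 0, -0.03], [0, 0, 0]],
  [[0, 0, -0.04], [0, 0, 0]],
  [[0, 0, -0.06], [0, 0, 0]],
  [[0, 0, -0.07], [0, 0, 0]],
  [[0, 0, -0.15], [0, 0, 0]],
  [[0, 0, -0.2], [0, 0, 0]],
  [[0, 0, -0.22], [0, 0, 0]],
  [[0, 0, 0], [0, 0, 0]],
  [[0, 0, 0], [0, 0, 0]],
])

```text
t: 17.6
tool_pos: [0.4413, -0.1223, 0.2497]
tool_rot: [0.273, -3.129, 0.001]
ft_force: [0.4, -0.3, 0.1]
gripper_width: 0.0316
finger_force: 29.8
```

```bash
python3 - <<'E'
from h import *
cv2.imwrite('pics/w4.png',grab_frame('wrist'))
delta(S(-.16,0,.25))
E
```

```text
t 17.65 p [ 0.441  -0.1221  0.2491] yaw -2.9674 tilt [-0.0016  0.0001] stand xy [-0.2116 -0.2472] F [ 0.54  0.41 -0.35] w 0.0314 ff 29.831792414188385
units [-0.256  1.236 -0.004]
```

View pics/w4.png

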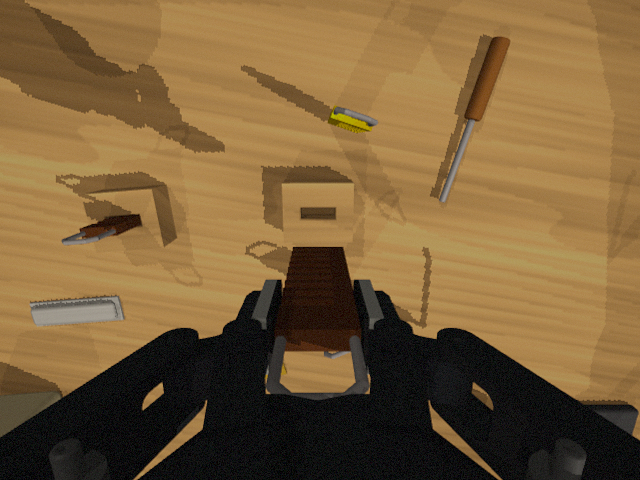

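The comb is gripped straight, with its eye at columns 268–368 (centre 318), and its block is empty. The short comb is untouched. I'll carry it to in front of the hook.

>>> carry_out([
  [[-0.01, 0.05, 0], [0, 0, 0]],
  [[-0.02, 0.1, 0], [0, 0, 0]],
  [[-0.026, 0.126, 0], [0, 0, 0]],
  [[-0.03, 0.14, 0], [0, 0, 0]],
  [[-0.03, 0.14, 0], [0, 0, 0]],
  [[-0.03, 0.14, 0], [0, 0, 0]],
  [[-0.03, 0.14, 0], [0, 0, 0]],
  [[-0.03, 0.14, 0], [0, 0, 0]],
  [[-0.025, 0.12, 0], [0, 0, 0]],
  [[-0.015, 0.08, 0], [0, 0, 0]],
  [[-0.01, 0.04, 0], [0, 0, 0]],
  [[0, 0.02, 0], [0, 0, 0]],
])

```text
t: 19.15
tool_pos: [0.449, 0.1308, 0.2493]
tool_rot: [0.275, -3.128, -0.0]
ft_force: [0.7, 0.3, -0.7]
gripper_width: 0.0318
finger_force: 29.8
```

>>> carry_out([
  [[0, 0, 0.1], [0, 0, 0]],
  [[0, 0, 0.15], [0, 0, 0]],
  [[0, 0, 0.14], [0, 0, 0]],
  [[0, 0, 0.08], [0, 0, 0]],
  [[0, 0, 0.02], [0, 0, 0]],
  [[0, 0, 0], [0, 0, 0]],
  [[0, 0, 0], [0, 0, 0]],
])

```text
t: 20.02
tool_pos: [0.45, 0.1305, 0.1525]
tool_rot: [-0.273, 3.128, 0.0]
ft_force: [-0.1, -0.4, 0.2]
gripper_width: 0.0316
finger_force: 29.8
```

```bash
python3 - <<'E'
from h import *
s=grab_frame('side');w=grab_frame('wrist');delta(S(-.07,0,.151))
print(proj('side',S(-.058,0,.175)),proj('side',S(-.16,0,.177)))
o=np.zeros((600,800,3),np.uint8)
o[:,:400]=cv2.resize(s[130:280,240:340],(400,600),interpolation=cv2.INTER_CUBIC)
o[:300,400:]=cv2.resize(w,(400,300));o[300:,400:]=cv2.resize(w[270:450,200:440],(400,300))
cv2.imwrite('pics/c5.png',o)
E
```

```text
t 20.12 p [0.4499 0.1303 0.1524] yaw -2.9674 tilt [ 0.0015 -0.    ] stand xy [-0.1588 -0.0002] F [-0.86 -0.05  0.09] w 0.0312 ff 29.827726185321808
units [-0.444  0.001  0.008]
[291.76415006 196.22970446] [259.71210445 210.17859308]
```

View pics/c5.png

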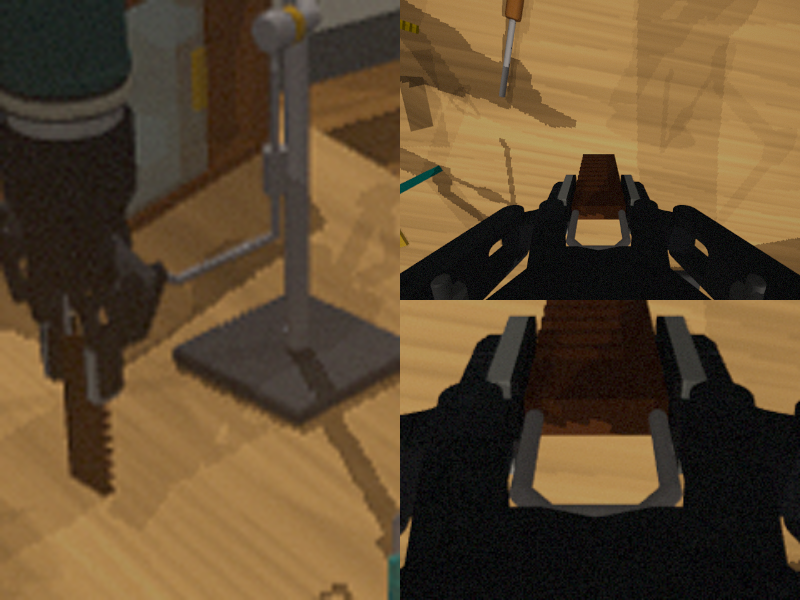

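In the side view the prong at crop (207,268) is on the predicted line, and the eye window is centred. I'll insert slowly.

>>> carry_out([
  [[-0.035, 0, 0.005], [0, 0, 0]],
  [[-0.04, 0, 0], [0, 0, 0]],
  [[-0.04, 0, 0], [0, 0, 0]],
  [[-0.04, 0, 0], [0, 0, 0]],
  [[-0.04, 0, 0], [0, 0, 0]],
  [[-0.04, 0, 0], [0, 0, 0]],
  [[-0.03, 0, 0], [0, 0, 0]],
  [[-0.03, 0, 0], [0, 0, 0]],
  [[-0.03, 0, 0], [0, 0, 0]],
  [[-0.03, 0, 0], [0, 0, 0]],
  [[-0.03, 0, 0], [0, 0, 0]],
  [[-0.025, 0, 0], [0, 0, 0]],
])

```text
t: 21.62
tool_pos: [0.5305, 0.1446, 0.1507]
tool_rot: [0.274, -3.13, -0.0]
ft_force: [-0.1, -0.2, -0.6]
gripper_width: 0.0316
finger_force: 29.8
```

```bash
python3 - <<'E'
from h import *
s=grab_frame('side');w=grab_frame('wrist');delta(S(-.066,0,.139))
print(proj('side',S(-.09,0,.175)))
o=np.zeros((600,800,3),np.uint8)
o[:,:400]=cv2.resize(s[130:280,240:340],(400,600),interpolation=cv2.INTER_CUBIC)
o[:300,400:]=cv2.resize(w,(400,300));o[300:,400:]=cv2.resize(w[270:450,200:440],(400,300))
cv2.imwrite('pics/c6.png',o)
E
```

```text
t 21.73 p [0.5307 0.1446 0.1508] yaw -2.9674 tilt [0.0002 0.0003] stand xy [-0.0767 -0.0002] F [ 0.68  0.61 -0.71] w 0.0314 ff 29.827819168567657
units [-0.054  0.001  0.059]
[282.05794956 200.6887382 ]
```

View pics/c6.png

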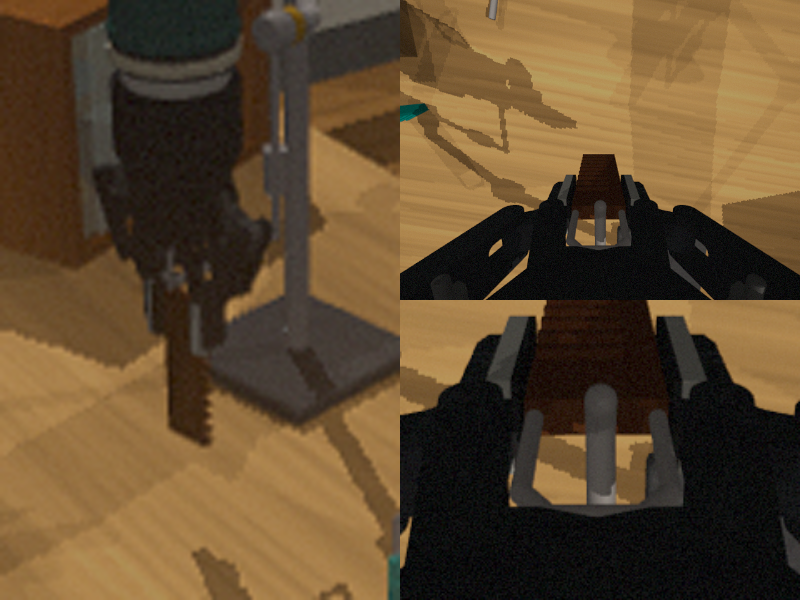

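The prong passes through the middle of the eye (crop (600,440), between wires at 515 and 680), and nothing is touching. I'll go in a little further, then lower.

>>> carry_out([
  [[-0.01, 0, 0], [0, 0, 0]],
  [[-0.015, 0, 0], [0, 0, 0]],
  [[0, 0, 0.01], [0, 0, 0]],
  [[0, 0, 0.01], [0, 0, 0]],
  [[0, 0, 0.01], [0, 0, 0]],
  [[0, 0, 0.01], [0, 0, 0]],
  [[0, 0, 0.01], [0, 0, 0]],
  [[0, 0, 0.004], [0, 0, 0]],
  [[0, 0, 0], [0, 0, 0]],
  [[0, 0, 0], [0, 0, 0]],
])

```text
t: 22.98
tool_pos: [0.5351, 0.1454, 0.14]
tool_rot: [-0.274, 3.129, -0.0]
ft_force: [-0.6, -0.2, -0.3]
gripper_width: 0.0312
finger_force: 29.8
```

```bash
python3 - <<'E'
from h import *
f=[observe()['ft_force'] for i in range(1)];w=grab_frame('wrist');delta(S(-.0715,0,.138))
o=np.zeros((600,800,3),np.uint8);o[:]=cv2.resize(w[270:450,200:440],(800,600));cv2.imwrite('pics/c7.png',o)
for i in range(5): grab_frame('top');f.append(observe()['ft_force'])
print(np.mean(f,0))
E
```

```text
t 23.02 p [0.5351 0.1454 0.14  ] yaw -2.9671 tilt [ 0.0001 -0.    ] stand xy [-0.0722 -0.0002] F [ 0.13 -0.01  0.44] w 0.0317 ff 29.827652871608734
units [-0.004  0.001  0.01 ]
[-0.10457623 -0.10159102 -0.35033181]
```

View pics/c7.png

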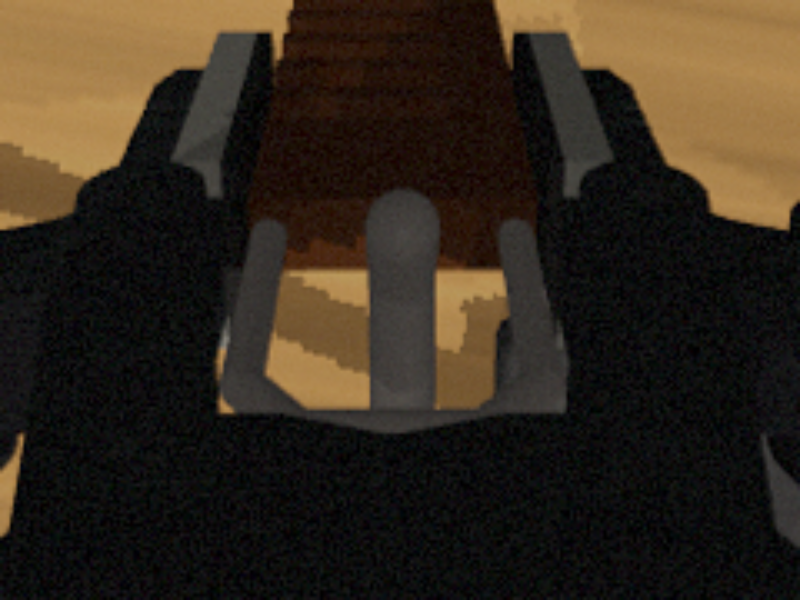

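The prong is centred in the eye (x≈402 of 240–545), just below the top wire, and there's no load yet. I'll lower the last 2 mm.

>>> carry_out([
  [[0, 0, 0.0025], [0, 0, 0]],
  [[0, 0, 0.0025], [0, 0, 0]],
  [[0, 0, 0.0025], [0, 0, 0]],
  [[0, 0, 0.0025], [0, 0, 0]],
  [[0, 0, 0], [0, 0, 0]],
  [[0, 0, 0], [0, 0, 0]],
])

```text
t: 24.02
tool_pos: [0.5351, 0.1454, 0.138]
tool_rot: [-0.274, 3.13, -0.0]
ft_force: [-0.3, -0.8, 0.8]
gripper_width: 0.0315
finger_force: 29.9
```

```bash
python3 - <<'E'
from h import *
st();f=[]
for i in range(4): grab_frame('top');f.append(observe()['ft_force'])
print(np.mean(f,0))
E
```

```text
t 24.02 p [0.5351 0.1454 0.138 ] yaw -2.9671 tilt [ 0. -0.] stand xy [-0.0722 -0.0002] F [-0.25 -0.8   0.83] w 0.0315 ff 29.902670681476593
[-0.25908793 -0.1287048   0.18497798]
```

>>> carry_out([
  [[0, 0, 0.0025], [0, 0, 0]],
  [[0, 0, 0.0025], [0, 0, 0]],
  [[0, 0, 0], [0, 0, 0]],
])

```text
t: 24.6
tool_pos: [0.5353, 0.1457, 0.1375]
tool_rot: [-0.274, 3.129, 0.0]
ft_force: [-0.9, -0.6, 4.6]
gripper_width: 0.0314
finger_force: 30.5
```

>>> carry_out([
  [[0, 0, 0], [0, 0, 0]],
  [[0, 0, 0], [0, 0, 0]],
  [[0, 0, 0], [0, 0, 0]],
  [[0, 0, 0], [0, 0, 0]],
], jaw=0.18, force=20)

```text
t: 25.1
tool_pos: [0.535, 0.1453, 0.1368]
tool_rot: [0.273, -3.129, 0.0]
ft_force: [0.3, -0.1, -0.7]
gripper_width: 0.0351
finger_force: 0.0
```

>>> carry_out([
  [[0, 0, 0], [0, 0, 0]],
  [[0, 0, 0], [0, 0, 0]],
  [[0, 0, 0], [0, 0, 0]],
  [[0, 0, 0], [0, 0, 0]],
  [[0, 0, 0], [0, 0, 0]],
  [[0, 0, 0], [0, 0, 0]],
], jaw=-1)

```text
t: 25.85
tool_pos: [0.5351, 0.1454, 0.137]
tool_rot: [-0.274, 3.13, -0.0]
ft_force: [-0.1, 0.6, 0.1]
gripper_width: 0.0854
finger_force: 0.0
```

```bash
python3 - <<'E'
from h import *
st();f=[grab_frame('wrist') for i in range(8)]
a=np.array(f).astype(np.float32)
for i in range(1,8): print(round(np.abs(a[i]-a[1])[240:430,250:390].mean(),2),end=' ')
s=grab_frame('side');o=np.zeros((600,800,3),np.uint8)
o[:,:400]=cv2.resize(s[130:280,240:340],(400,600),interpolation=cv2.INTER_CUBIC)
o[:300,400:]=cv2.resize(f[0],(400,300));o[300:,400:]=cv2.resize(f[7],(400,300))
cv2.imwrite('pics/c8.png',o)
E
```

```text
t 25.85 p [0.5351 0.1454 0.137 ] yaw -2.9672 tilt [ 0. -0.] stand xy [-0.0723 -0.0002] F [-0.07  0.56  0.13] w 0.0854 ff 0.0
0.0 5.44 6.12 6.63 6.92 6.96 6.67
```

View pics/c8.png

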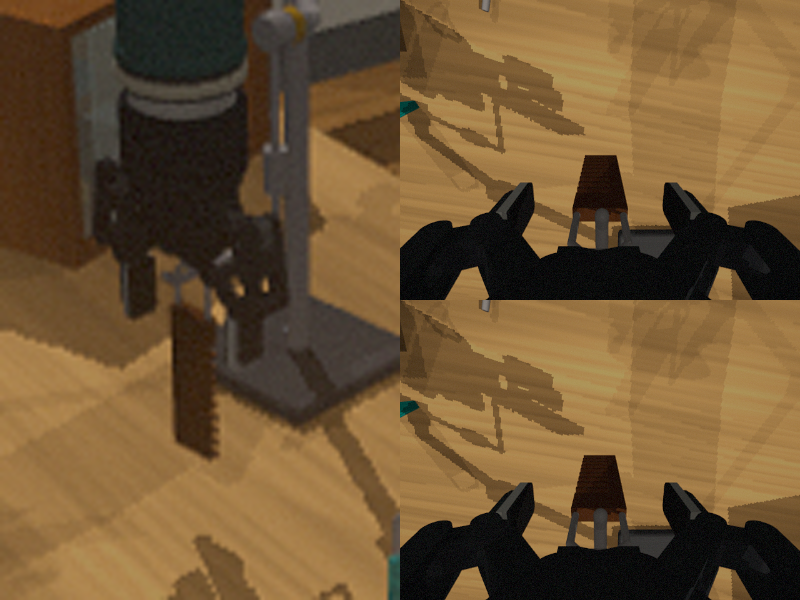

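The comb hangs by its eye on the prong with the fingers clear. I'll withdraw straight up, then away.

>>> carry_out([
  [[0, 0, -0.03], [0, 0, 0]],
  [[0, 0, -0.08], [0, 0, 0]],
  [[0, 0, -0.12], [0, 0, 0]],
  [[0, 0, -0.15], [0, 0, 0]],
  [[0, 0, -0.2], [0, 0, 0]],
  [[0, 0, -0.15], [0, 0, 0]],
  [[0.15, -0.1, 0], [0, 0, 0]],
  [[0.15, -0.2, 0], [0, 0, 0]],
  [[0.1, -0.2, 0], [0, 0, 0]],
  [[0.1, -0.2, 0], [0, 0, 0]],
  [[0, 0, 0], [0, 0, 0]],
  [[0, 0, 0], [0, 0, 0]],
])

```text
t: 27.8
tool_pos: [0.4612, -0.0092, 0.2838]
tool_rot: [-0.274, 3.128, -0.001]
ft_force: [-0.1, 0.6, 0.1]
gripper_width: 0.0856
finger_force: 0.0
```

>>> carry_out([
  [[0, 0, 0], [0, 0, 0]],
  [[0, 0, 0], [0, 0, 0]],
  [[0, 0, 0], [0, 0, 0]],
  [[0, 0, 0], [0, 0, 0]],
  [[0, 0, 0], [0, 0, 0]],
  [[0, 0, 0], [0, 0, 0]],
  [[0, 0, 0], [0, 0, 0]],
  [[0, 0, 0], [0, 0, 0]],
  [[0, 0, 0], [0, 0, 0]],
  [[0, 0, 0], [0, 0, 0]],
  [[0, 0, 0], [0, 0, 0]],
  [[0, 0, 0], [0, 0, 0]],
])

```text
t: 29.3
tool_pos: [0.4609, -0.0099, 0.283]
tool_rot: [-0.274, 3.13, -0.0]
ft_force: [-0.3, 0.1, 0.4]
gripper_width: 0.0854
finger_force: 0.0
```

```bash
cat > m.py <<'E'
from h import *
st();a=np.array([grab_frame('side') for i in range(16)])
for g in a:
    r=g[200:275,265:325].astype(np.float32);hsv=cv2.cvtColor(g[200:275,265:325],cv2.COLOR_BGR2HSV)
    w=np.clip(75-r[:,:,2],0,None)*(r[:,:,2]>r[:,:,0]*1.5); ys,xs=np.mgrid[:75,:60]
    print(round((w*xs).sum()/w.sum(),2),round((w*ys).sum()/w.sum(),2),end=' | ')
cv2.imwrite('pics/c9.png',cv2.resize(a[-1][120:280,220:420],(800,600)))
E
python3 m.py
```

```text
t 29.3 p [ 0.4609 -0.0099  0.283 ] yaw -2.9672 tilt [ 0.     -0.0001] stand xy [-0.1724 -0.1401] F [-0.34  0.12  0.42] w 0.0854 ff 0.0
31.66 24.62 | 31.16 24.6 | 31.34 24.62 | 31.32 24.51 | 31.36 24.5 | 31.7 24.3 | 31.29 24.24 | 30.97 24.42 | 31.17 24.35 | 31.24 24.29 | 31.15 24.54 | 31.47 24.42 | 31.24 24.3 | 31.41 24.31 | 31.4 24.43 | 31.35 24.35 |
```

View pics/c9.png

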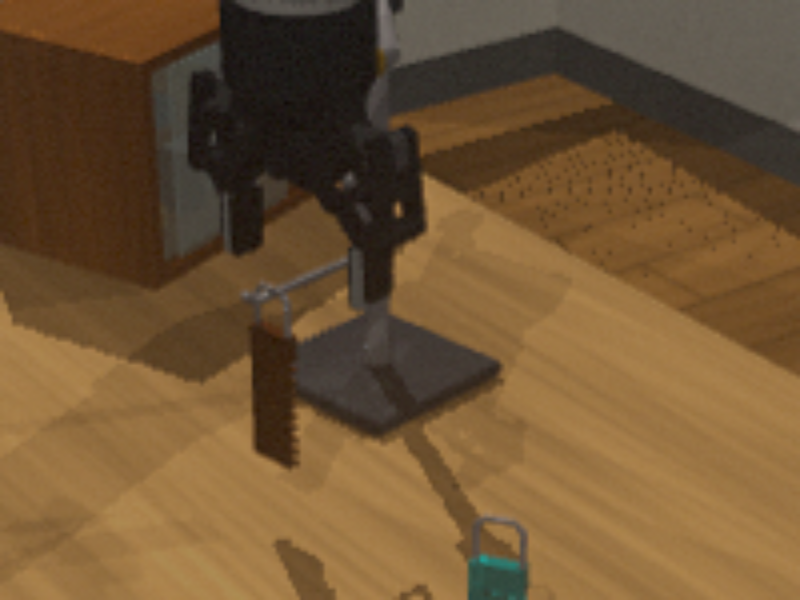

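The comb hangs by its eye on the prong, at crop (270,300), near the tip side of the seat. The arm is clear. I'll let it rest briefly, then do a final motion check and hand in.

>>> carry_out([
  [[0, 0, 0], [0, 0, 0]],
  [[0, 0, 0], [0, 0, 0]],
  [[0, 0, 0], [0, 0, 0]],
  [[0, 0, 0], [0, 0, 0]],
  [[0, 0, 0], [0, 0, 0]],
  [[0, 0, 0], [0, 0, 0]],
  [[0, 0, 0], [0, 0, 0]],
  [[0, 0, 0], [0, 0, 0]],
  [[0, 0, 0], [0, 0, 0]],
  [[0, 0, 0], [0, 0, 0]],
  [[0, 0, 0], [0, 0, 0]],
  [[0, 0, 0], [0, 0, 0]],
])

```text
t: 31.6
tool_pos: [0.4609, -0.0099, 0.283]
tool_rot: [0.274, -3.13, 0.0]
ft_force: [0.5, 1.0, -0.3]
gripper_width: 0.0855
finger_force: 0.0
```

```bash
python3 - <<'E'
from h import *
a=np.array([grab_frame('side') for i in range(16)]).astype(np.float32)
for i in range(1,16): print([round(float(np.abs(a[i]-a[1])[s].mean()),2) for s in (np.s_[205:246,280:298],np.s_[205:246,330:348])],end=' ')
E
```

```text
[0.0, 0.0] [3.11, 1.83] [3.55, 1.86] [3.56, 1.89] [3.66, 1.88] [3.58, 1.92] [3.08, 1.84] [2.61, 1.91] [3.26, 1.88] [3.41, 1.84] [3.88, 1.89] [3.93, 1.84] [3.9, 1.91] [3.91, 1.93] [3.78, 1.88]
```

```bash
python3 - <<'E'
from h import *
a=np.array([grab_frame('side') for i in range(20)]).astype(np.float32).mean(3)
for nm,s in (('comb',np.s_[202:250,274:304]),('upper',np.s_[188:206,274:304])):
    w=cv2.createHanningWindow((a[0][s].shape[1],a[0][s].shape[0]),cv2.CV_32F)
    print(nm,[tuple(np.round(cv2.phaseCorrelate(a[0][s].copy(),x[s].copy(),w)[0],2)) for x in a])
E
```

```text
comb [(np.float64(0.0), np.float64(0.0)), (np.float64(0.1), np.float64(0.07)), (np.float64(0.31), np.float64(-0.03)), (np.float64(0.23), np.float64(-0.08)), (np.float64(0.19), np.float64(-0.03)), (np.float64(0.04), np.float64(0.03)), (np.float64(0.29), np.float64(-0.28)), (np.float64(0.25), np.float64(-0.18)), (np.float64(0.24), np.float64(0.1)), (np.float64(0.03), np.float64(0.08)), (np.float64(0.09), np.float64(-0.0)), (np.float64(0.05), np.float64(-0.01)), (np.float64(0.16), np.float64(0.14)), (np.float64(0.26), np.float64(-0.1)), (np.float64(0.11), np.float64(0.09)), (np.float64(0.02), np.float64(-0.09)), (np.float64(0.09), np.float64(-0.09)), (np.float64(-0.01), np.float64(0.12)), (np.float64(0.14), np.float64(-0.18)), (np.float64(0.06), np.float64(-0.06))]
upper [(np.float64(0.0), np.float64(0.0)), (np.float64(0.39), np.float64(-0.09)), (np.float64(0.61), np.float64(-0.22)), (np.float64(0.02), np.float64(-0.26)), (np.float64(-0.3), np.float64(-0.12)), (np.float64(0.05), np.float64(-0.21)), (np.float64(0.1), np.float64(-0.18)), (np.float64(0.57), np.float64(-0.19)), (np.float64(0.41), np.float64(-0.18)), (np.float64(0.3), np.float64(-0.16)), (np.float64(0.5), np.float64(-0.06)), (np.float64(0.15), np.float64(0.0)), (np.float64(0.18), np.float64(-0.21)), (np.float64(0.28), np.float64(-0.13)), (np.float64(0.15), np.float64(-0.05)), (np.float64(0.12), np.float64(0.08)), (np.float64(0.44), np.float64(-0.03)), (np.float64(0.53), np.float64(-0.02)), (np.float64(0.5), np.float64(-0.14)), (np.float64(0.42), np.float64(-0.14))]
```

```bash
python3 -c "
from cell import *
print(job_done())"
```

```text
the job is handed in; nothing more can be done
None
```

I steadied the hook and let it hang still, then hung the long walnut comb on it by its eye; it hangs quietly (under about 0.5 mm of movement), about 14 mm tip-side of the seat point, the short comb was never touched, and I handed the job in at about 34 s (no verdict was returned).

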